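# Lock the decorating turntable

## Task

Lock the decorating turntable: with the fingertips, push the slotted disc round by its black peg until the slot in its rim faces the brass lock bar, then push the bar's orange tab toward the disc until the bar is fully home in the slot. Only push, gently: do not grip the peg or the tab, and leave the jar, the cup and the wooden stamp standing where they are.

Things in the scene. Friction and masses are not known exactly. Their poses are not given: they have to be found in the camera images.
- turntable: Fixed green foot of the turntable, flange 140 mm across, 11 mm high at its rim, with a 78 mm wide, 10 mm high tongue reaching to 190 mm from the disc's axis on the -y side. Origin: on the disc's axis, at the table top; z up. The lock bar lies over the -y axis and slides along +y, toward the disc's axis. The bar's dark steel guide is 47 mm wide, stands between 82 and 167 mm from the disc's axis and is 55 mm high, with small strap screws up to 57 mm. Does not move.
- disc (a joint): Turn of the grey disc in rad, positive counter-clockwise seen from above, unlimited in both directions. At 0 and at 2 pi the slot faces the lock bar. Starts between 0.8 and 5.4. Disc: 150 mm across, 12 mm thick, its top 52 mm above the table. One slot in the rim, 16 mm wide, 31 mm deep, its mouth flared to 26 mm; a red line on the disc runs from the centre to it. The disc turns stiffly (about 0.12 N m, some 2 N at the peg) and stays where it is left.
- lock_bar (a joint): Slide of the brass lock bar toward the disc's axis in m: 0 drawn back (start), 0.040 fully home (hard stop). Bar 13 mm wide with a round nose; drawn back, its nose stands 12 mm outside the disc's rim. Against the disc's plain rim it stops at about 0.012; only through the slot does it go on. The flared mouth draws the nose in if the slot is up to about 8 mm off line. About 3 N of friction; it stays where it is left.
- peg_top (a point): Centre of the top of the black upright peg on the disc: 20 mm diameter (narrower at the foot), 40 mm tall above the disc's top, its top 92 mm above the table. It stands 54 mm from the disc's axis, on the side opposite the slot.
- slot_mouth (a point): Middle of the slot's mouth at the disc's rim, at the height of the disc's top, 75 mm from the disc's axis.
- bar_line (a point): Fixed point on the bar's line, 75 mm from the disc's axis and 52 mm above the table: the slot's mouth must come here.
- disc_axis (a point): Fixed point on the disc's axis at the height of its top, 52 mm above the table.
- tab_top (a point): Centre of the upper edge of the orange tab that stands on the bar: a plate 44 mm wide across the bar, 8 mm thick along it, its lower edge 58.5 mm and its upper edge 92.5 mm above the table. Drawn back it is 140 mm from the disc's axis; its broad rear face looks away from the disc. Pushing over 35 N, or gripping, is rough.
- jar: Loose blue screw-lid jar with a black lid, 56 mm diameter, 70 mm tall, origin under its middle. Leave alone.
- cup: Loose white cup, 69 mm diameter, 64 mm tall, origin under its middle. Leave alone.
- stamp: Loose turned wooden stamp, 26 mm diameter, 54 mm tall, origin under its middle. Leave alone.

How it is judged:
By the outcome, as a careful person would: the job done as asked, in the order asked, and still so for the second after the job is handed in, with the robot touching nothing.
It also fails if it takes over 51 s, if anything falls off the work surface, if the arm or the gripper's body presses on something with over 40 N, if the wrist force passes 120 N, or if a joint passes its speed limit or range.

## Robot

A 7-joint arm with a two-finger parallel gripper is mounted at the origin on a cart in front of the work surface, level with it; the furniture and walls round the work are solid. World frame = base frame: x ahead of the robot, y to its left, z up, the work surface at z = 0. Lengths are in m, angles in rad, forces in N, time in s.
With the tool pointing down it reaches from about 0.4 to 0.85 m from the base axis. Payload 10.4 kg.
Tool frame: the origin (TCP) lies on the centre line of the jaws, within the pads' length; the fingertips stand 11 mm ahead of it and the grasp point (between the pads) lies 8 mm behind it; z points along the fingers, y is the line along which they close (so a half turn about z gives the same grasp; the last joint's range is limited). The gripper opens to 85 mm and grips with 20 to 120 N. Pads are 22 mm wide; open, the fingers measure 114 mm over their backs; the gripper's body (76 mm by 85 mm) begins 54 mm behind the grasp point. The pads swing forward as they close: fully open they stand 13 mm farther back than shut.
Start: joints at [1.325, 0.332, -0.065, 1.46, 0.022, 1.35, -0.088], TCP at [0.138, -0.61, 0.242] pointing down, gripper open.
Joint ranges: [-2.6, 2.6], [-0.5, 2.12], [-1.47, 1.34], [0.16, 2.42], [-1.27, 4.41], [0.06, 2.06], [-2.6, 2.6]. Speed limits (rad/s): [2.22, 2.22, 2.79, 2.79, 3.14, 3.14, 3.14].

## Interface

Orientations are given as a rotation vector (axis times angle).
In Python, from cell import manip, vision gives the robot as it stands.
- The arm moves only by the tool step_arm, never from a script. Its argument "commands" is one flat list of numbers, 5 for each row, row after row: the shift along the tool's x, y, z in mm, then the turn about the tool's z in degrees, then the finger opening in mm, from 0 to 85.4. In form: [x, y, z, spin, grip, x, y, z, spin, grip, ...]. A call has 1 to 5 rows; each row shifts and turns the commanded pose from where the row before left it, along the tool's axes as they then stand; what a row does not reach is not made up. A row lasts 1/10 s, in which the tool goes at most 50 mm and 8.59 degrees, less where a joint would pass 70% of its speed; a pose out of reach is approached as far as the arm can. A call is refused whole if a number of a shift passes 50 or a number of a turn 8.59, either way. A call with a gripper value outside its range is refused whole. The fingers move at their own pace and stop on an object; "newtons" is the grip in N (left out, the last holds). Time passes only in rows, so rows that do not move let the fingers close. It gives the time, the measured TCP pose, the force, the opening and the grip force at its end, in the units of the state.
- manip.state(): the state, without advancing time (a new reading comes with each control period).
- vision.grab_frame(name): name is "scene" or "top" or "wrist"; returns the picture (420x560x3 uint8, red, green, blue); there is no depth.
- vision.get_calibration(name): a dict with "K" (3x3 intrinsics, pixels), "k1" (the pictures are not rectified: a ray, as slopes to the right and down, at radius r is drawn at 1 + k1 r^2 times it, then the intrinsics apply), "xyz" and "rotation" of the camera in the world. Camera axes: x right, y up, looking along -z (the intrinsics and any distortion apply to the point x, -y, -z); pixel columns grow to the right and rows downward; lengths in m; the calibration is good to about 2 mm. A picture is of the moment at which its call begins: read the wrist's pose just before it. get_calibration takes no time and is no camera call; for the wrist camera it gives the pose at the moment of the call.
- manip.hand_in(): hands the job in; it is judged then, once.
The state is a dict: "time_s": time; "qpos": joint angles; "joint_velocities": joint speeds; "tau": joint torques, N m; "tool_pos": TCP position; "tool_rot": TCP orientation; "ft_force": force on the tool from outside, world axes, zero at the start; "torque": the same for the moment, N m; "opening": opening from 0.0 (shut) to 1.0 (fully open); "gripper_force": force on a finger pad.
Only numpy, scipy, OpenCV 4.12 (cv2) and the standard library are available. Lean on these libraries where they do the work, as an engineer would, in place of code of your own. Each camera call takes 0.05 s, during which the arm holds its last target. There are 200 camera calls.

## Working session

There is one attempt and no reset: what is moved stays moved. The work goes in short steps, Python scripts to look and compute and a tool call to move; the robot and the scene stay as the last step left them, time stands still between calls to the robot, and variables do not carry over. Pictures are saved under pics/ and viewed, at most 10 in all, crops included, and the job is handed in when it is done.

Besides the shell and the picture viewer there is one more tool, called after "Request:" as name(argument=value, ...) on one line, values as JSON. step_arm: Moves the arm, as the interface text tells. Its arguments: {"type":"object","properties":{"commands":{"type":"array","items":{"type":"number"}},"newtons":{"type":"number"}},"required":["commands"]}

```bash
mkdir -p pics; ls; python3 - <<'E'
from cell import manip, vision
import cv2
s=manip.state(); print(s)
for n in("scene","top"):
    f=vision.grab_frame(n); cv2.imwrite(f"pics/{n}0.png",f[:,:,::-1]); print(n,vision.get_calibration(n))
E
```

```text
pics
{'time_s': 0.0, 'qpos': array([ 1.32541215,  0.33285882, -0.06469772,  1.46094496,  0.0216071 ,
        1.34989514, -0.0884673 ]), 'joint_velocities': array([ 0.00063907, -0.00237132, -0.00012218,  0.00154649, -0.00018485,
        0.00129084, -0.00120872]), 'tau': array([ 4.01588632e-04, -6.25440717e+01,  4.94728459e-02, -3.91617107e+01,
        1.63824140e-02,  9.66484426e-03,  9.91041361e-06]), 'tool_pos': array([ 0.13800349, -0.60920469,  0.24152233]), 'tool_rot': array([-3.12072968e+00, -3.49153563e-01,  3.60528214e-04]), 'ft_force': array([ 0.45673641,  0.29418482, -0.05935858]), 'torque': array([0.02597972, 0.01061183, 0.02727116]), 'gripper_force': 0.0, 'opening': 0.9993104205373533}
scene {'K': array([[443.42906036,   0.        , 286.20615348],
       [  0.        , 443.42906036, 203.32496046],
       [  0.        ,   0.        ,   1.        ]]), 'k1': -0.02793924764310333, 'xyz': array([0.06815093, 0.73090027, 0.5189637 ]), 'rotation': array([ 0.43500686, -1.2701621 , -2.23825446])}
top {'K': array([[485.33611397,   0.        , 275.03460133],
       [  0.        , 485.33611397, 218.70027939],
       [  0.        ,   0.        ,   1.        ]]), 'k1': -0.04591163800108975, 'xyz': array([0.30141414, 0.1419475 , 1.00019234]), 'rotation': array([ 0.16040234, -0.16505841, -1.52974394])}
```

View pics/scene0.png

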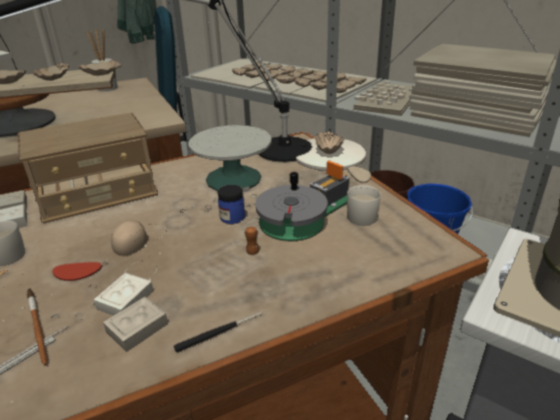

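View pics/top0.png

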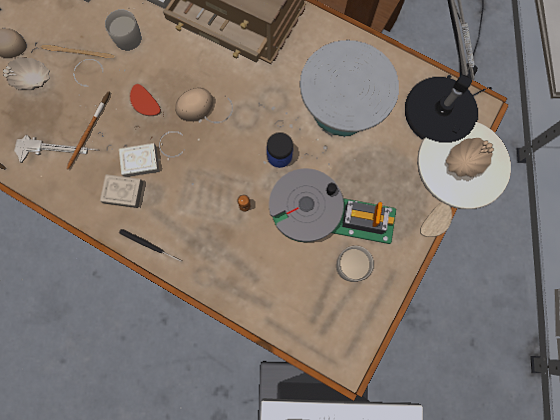

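The scene view shows the disc near (292,205), peg (294,180), tab (336,170), jar (231,205), stamp (252,240) and cup (363,205). The top view shows the disc near (307,205), slot/red line toward (279,215), peg (332,190), tab (379,214), jar (281,150), stamp (243,203) and cup (355,265).

```bash
cat > h.py <<'E'
import numpy as np, cv2
from scipy.spatial.transform import Rotation as R
from cell import manip, vision
def ray(c,uv):
    K=c["K"]; d=np.array([-c["k1"],]) 
    p=cv2.undistortPoints(np.array([[uv]],float),K,np.array([c["k1"],0,0,0.]))[0,0]
    return np.array(c["xyz"]),R.from_rotvec(c["rotation"]).apply([p[0],-p[1],-1])
def plane(c,uv,z):
    o,d=ray(c,uv); return o+d*(z-o[2])/d[2]
def tri(c1,u1,c2,u2):
    o,d=ray(c1,u1);p,e=ray(c2,u2)
    t=np.linalg.lstsq(np.c_[d,-e],p-o,rcond=None)[0]
    a,b=o+d*t[0],p+e*t[1]; return (a+b)/2,np.linalg.norm(a-b)
def proj(c,X):
    q=R.from_rotvec(c["rotation"]).inv().apply(np.array(X)-c["xyz"]); x,y=q[0]/-q[2],-q[1]/-q[2]
    s=1+c["k1"]*(x*x+y*y); K=c["K"]; return np.array([K[0,0]*x*s+K[0,2],K[1,1]*y*s+K[1,2]])
def blobs(f,lo,hi,roi,mn=8):
    x0,y0,x1,y1=roi; h=cv2.cvtColor(np.ascontiguousarray(f[y0:y1,x0:x1]),cv2.COLOR_RGB2HSV)
    m=cv2.inRange(h,np.array(lo),np.array(hi)); n,_,st,ce=cv2.connectedComponentsWithStats(m)
    return m,[(int(st[i,4]),(ce[i]+[x0,y0]).round(1).tolist(),(st[i,:4]+[x0,y0,0,0]).tolist()) for i in range(1,n) if st[i,4]>=mn]
E
python3 - <<'E'
from h import *
S=cv2.imread("pics/scene0.png")[:,:,::-1];T=cv2.imread("pics/top0.png")[:,:,::-1]
for n,f,roi in(("S",S,(200,150,390,260)),("T",T,(225,120,410,290))):
    for nm,lo,hi in(("orange",(8,180,150),(22,255,255)),("red",(0,150,100),(7,255,255)),("black",(0,0,0),(179,255,40)),("green",(65,100,30),(90,255,255)),("wood",(5,120,60),(15,220,200)),("blue",(110,100,30),(130,255,255))):
        print(n,nm,blobs(f,lo,hi,roi)[1])
def up(f,x0,y0,x1,y1,k): return cv2.resize(f[y0:y1,x0:x1,::-1],None,fx=k,fy=k,interpolation=cv2.INTER_CUBIC)
a=up(T,230,125,410,285,4); cv2.imwrite("pics/topc.png",a)
b=up(S,210,150,390,260,4); cv2.imwrite("pics/scenec.png",b)
E
```

```text
S orange [(18, [334.4, 164.1], [328, 162, 14, 5])]
S red []
S black [(375, [281.4, 154.4], [260, 150, 48, 11]), (96, [293.8, 180.5], [291, 173, 7, 17]), (230, [336.8, 192.2], [326, 182, 22, 21]), (302, [230.0, 193.3], [219, 186, 23, 16])]
S green [(102, [336.6, 204.6], [326, 197, 20, 17]), (757, [291.3, 230.0], [261, 219, 62, 21])]
S wood [(221, [334.4, 170.2], [327, 161, 16, 19]), (89, [380.4, 182.9], [371, 175, 19, 17]), (262, [251.4, 240.2], [246, 227, 13, 27])]
S blue [(389, [233.4, 209.3], [219, 197, 26, 26])]
T orange [(32, [242.2, 199.7], [239, 196, 9, 8]), (93, [378.9, 212.9], [376, 202, 8, 22]), (120, [362.6, 214.4], [352, 210, 21, 10]), (26, [390.7, 219.7], [389, 217, 5, 7])]
T red [(17, [292.4, 210.4], [287, 208, 12, 6])]
T black [(12, [408.3, 121.8], [407, 120, 3, 6]), (76, [279.0, 154.4], [267, 145, 25, 14]), (74, [331.1, 188.9], [327, 183, 10, 13]), (8, [345.6, 207.4], [345, 205, 2, 5]), (148, [361.2, 227.7], [343, 216, 42, 18])]
T green [(14, [350.1, 134.0], [344, 132, 13, 4]), (29, [345.0, 203.1], [344, 199, 4, 13]), (11, [369.0, 203.6], [364, 203, 11, 3]), (39, [392.7, 212.5], [389, 208, 7, 9]), (84, [279.9, 217.0], [273, 212, 15, 11]), (499, [365.1, 232.9], [332, 213, 62, 31])]
T wood [(141, [243.4, 202.3], [238, 195, 12, 16])]
T blue [(204, [279.1, 160.1], [267, 148, 26, 20])]
```

View pics/topc.png

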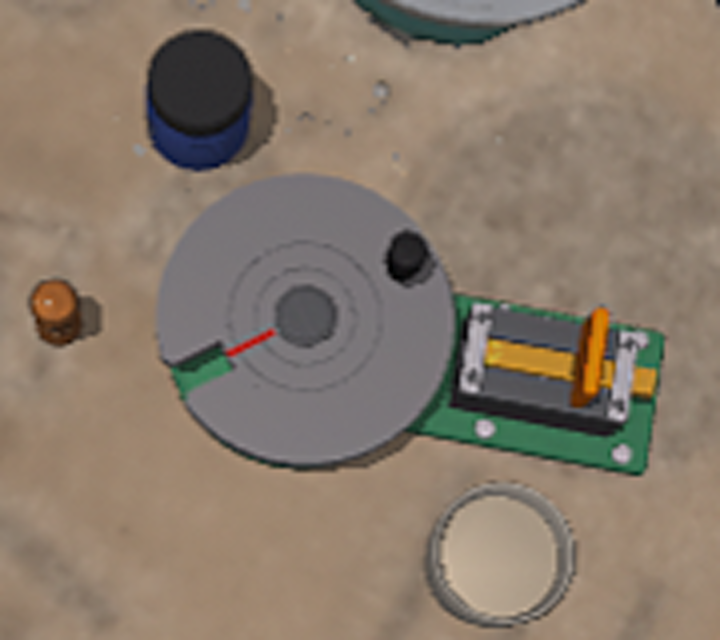

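View pics/scenec.png

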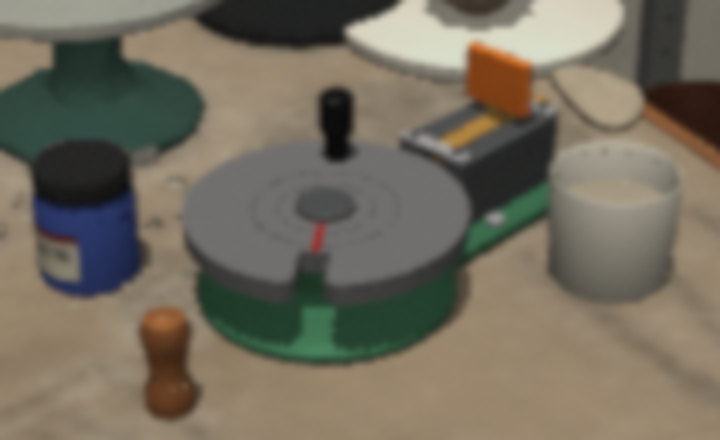

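```bash
python3 - <<'E'
from h import *
np.set_printoptions(precision=4,suppress=True)
c,s=vision.get_calibration("top"),vision.get_calibration("scene")
t=lambda x,y:(230+x/4,125+y/4); q=lambda x,y:(210+x/4,150+y/4)
P={}
for n,a,b in(("hub",(305,316),(326,204)),("peg",(409,245),(337,95)),("tab",(599,352),(501,60)),("jar",(201,83),(83,160)),("cup",(504,553),(615,172)),("stamp",(53,298),(166,318))):
    P[n],e=tri(c,t(*a),s,q(*b)); print(n,P[n],"gap",e)
ax=plane(c,t(305,316),.052); print("axis@52",ax)
peg=plane(c,t(409,245),.092); tab=plane(c,t(599,352),.0925)
bar=[plane(c,t(x,y),.05) for x,y in((490,353),(655,381))]
print("peg",peg,np.linalg.norm((peg-ax)[:2]),"tab",tab,np.linalg.norm((tab-ax)[:2]))
sm=plane(c,t(181,380),.052); print("slot",sm,np.linalg.norm((sm-ax)[:2]))
for n,v in(("peg",ax-peg),("slot",sm-ax),("tab",tab-ax),("bar",bar[1]-bar[0])): print(n,np.degrees(np.arctan2(v[1],v[0])))
for n,a,z in(("jar",(201,83),.07),("cup",(504,553),.064),("stamp",(53,298),.054)): print(n,plane(c,t(*a),z), plane(c,t(*a),z)[:2]-ax[:2])
print(R.from_rotvec(manip.state()["tool_rot"]).as_matrix())
w=vision.get_calibration("wrist"); print(w)
E
```

```text
hub [0.5345 0.0813 0.0535] gap 0.001298907015751835
peg [0.562  0.0331 0.0894] gap 0.0009626053468809008
tab [ 0.5135 -0.0596  0.0859] gap 0.0007684416707065327
jar [0.6506 0.138  0.0697] gap 0.002724520082303392
cup [ 0.4178 -0.017   0.0633] gap 0.002285307549465532
stamp [0.5391 0.2078 0.0507] gap 0.0005392468393073304
axis@52 [0.5342 0.0809 0.052 ]
peg [0.5617 0.0337 0.092 ] 0.05464674621851298 tab [ 0.5116 -0.0583  0.0925] 0.1410360417589503
slot [0.4992 0.1421 0.052 ] 0.07051939176616537
peg 120.20194368033187
slot 119.82550715944426
tab -99.2236497381236
bar -97.81777172603495
jar [0.6493 0.1372 0.07  ] [0.1151 0.0563]
cup [ 0.4166 -0.0174  0.064 ] [-0.1176 -0.0983]
stamp [0.5385 0.2078 0.054 ] [0.0043 0.1269]
[[ 0.9753  0.221  -0.0003]
 [ 0.221  -0.9753  0.0012]
 [-0.     -0.0013 -1.    ]]
{'K': array([[353.2856,   0.    , 281.2796],
       [  0.    , 353.2856, 207.7676],
       [  0.    ,   0.    ,   1.    ]]), 'k1': -0.04967701345218647, 'xyz': array([ 0.2062, -0.5943,  0.3727]), 'rotation': array([-0.232 ,  0.1877, -1.3383])}
```

```bash
python3 - <<'E'
from h import *
c,s=vision.get_calibration("top"),vision.get_calibration("scene")
S=cv2.imread("pics/scene0.png");T=cv2.imread("pics/top0.png")
for X in([.138,-.61,.24],[.12,-.5,.24],[.3,-.4,.24],[.4,-.3,.24],[.47,-.15,.24],[.5,-.05,.2],[.6,-.25,.06],[0,0,0],[.2,-.3,0],[.3,-.4,0]):
    a,b=proj(s,X),proj(c,X); print(X,a.round(),b.round())
    cv2.circle(S,tuple(int(v) for v in a),3,(0,0,255),-1);cv2.circle(T,tuple(int(v) for v in b),3,(0,0,255),-1)
W=vision.grab_frame("wrist")[:,:,::-1]
o=np.hstack([cv2.resize(x,(400,300),interpolation=cv2.INTER_AREA) for x in(S,T)])
o=np.vstack([o,np.hstack([cv2.resize(W,(400,300)),np.zeros((300,400,3),np.uint8)])])
cv2.imwrite("pics/path.png",o)
E
```

```text
[0.138, -0.61, 0.24] [576.  67.] [751. 439.]
[0.12, -0.5, 0.24] [579.  78.] [687. 452.]
[0.3, -0.4, 0.24] [488.  76.] [616. 331.]
[0.4, -0.3, 0.24] [433.  80.] [550. 266.]
[0.47, -0.15, 0.24] [377.  90.] [456. 220.]
[0.5, -0.05, 0.2] [341. 119.] [389. 206.]
[0.6, -0.25, 0.06] [343. 140.] [469. 178.]
[0, 0, 0] [580. 298.] [340. 483.]
[0.2, -0.3, 0] [500. 193.] [491. 379.]
[0.3, -0.4, 0] [470. 167.] [536. 330.]
```

View pics/path.png

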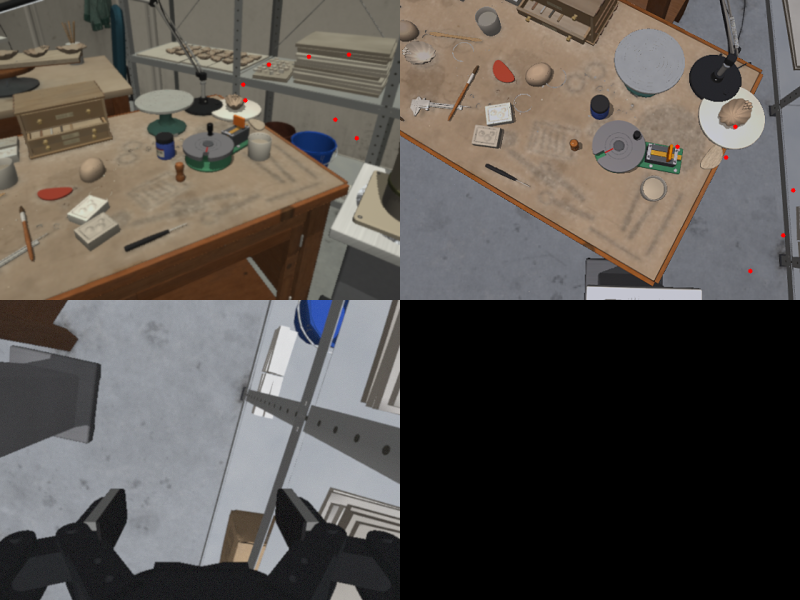

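The overlay shows the path points clear of plate, lamp and shelf. The wrist view shows a shelf post on the right (-y), so I swing in toward +y first.

Request:
step_arm(commands=[13,-33,0,0,0,13,-33,0,0,0,13,-33,0,0,0,13,-33,0,0,0,37,-14,0,0,0], newtons=20)

```text
time_s: 0.65
tool_pos: [0.19, -0.4461, 0.2423]
tool_rot: [3.123, 0.342, -0.002]
ft_force: [1.3, -0.7, -0.3]
opening: 0.143
gripper_force: 0.0
```

Request:
step_arm(commands=[37,-14,0,0,0,37,-14,0,0,0,37,-14,0,0,0,37,-14,0,0,0,37,-14,0,0,0])

```text
time_s: 1.15
tool_pos: [0.3587, -0.3372, 0.2423]
tool_rot: [3.122, 0.349, -0.0]
ft_force: [0.3, -0.1, 0.2]
opening: -0.002
gripper_force: 0.0
```

Request:
step_arm(commands=[28,-33,0,0,0,28,-33,0,0,0,28,-33,0,0,0,28,-33,0,0,0,28,-33,0,0,0])

```text
time_s: 1.65
tool_pos: [0.4581, -0.1449, 0.2423]
tool_rot: [3.122, 0.349, 0.0]
ft_force: [1.5, -0.0, -0.1]
opening: 0.002
gripper_force: 0.0
```

Request:
step_arm(commands=[25,-35,0,0,0,25,-35,0,0,0,25,-35,0,0,0,26,-35,0,-8.5,0,0,0,0,-8.5,0])

```text
time_s: 2.15
tool_pos: [0.5261, 0.019, 0.2424]
tool_rot: [-3.028, -0.827, -0.002]
ft_force: [-1.0, 0.1, -0.0]
opening: 0.003
gripper_force: 0.0
```

```bash
python3 - <<'E'
from h import *
s=manip.state(); M=R.from_rotvec(s["tool_rot"]).as_matrix()
print(s["tool_pos"],np.degrees(np.arctan2(M[1,0],M[0,0])),s["qpos"])
f=vision.grab_frame("wrist"); cv2.imwrite("pics/w1.png",f[:,:,::-1]); c=vision.get_calibration("wrist")
print(proj(c,[.5617,.0337,.092]),proj(c,[.534,.081,.052]),proj(c,[.5116,-.0583,.0925]))
E
```

```text
[0.52606907 0.01899272 0.24241899] 30.5675059199222 [ 0.56055174  0.18462573 -0.75636122  1.68878902  0.12762126  1.31848351
 -1.25641011]
[285.24366621 146.6186967 ] [223.9559759  141.32587348] [346.71998725 252.94453175]
```

View pics/w1.png

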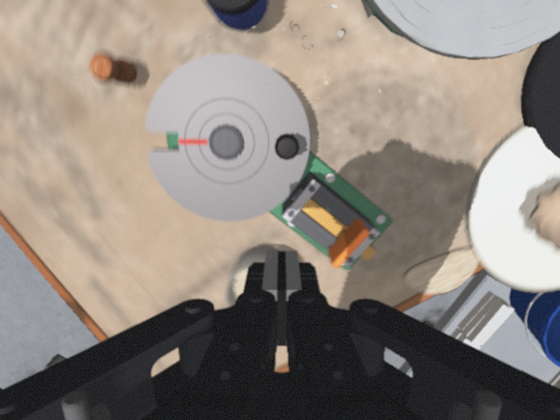

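Wrist view: peg top at (288,147), hub at (226,142), slot at left (170,141), tab near (352,243), which matches the estimates within 2 mm. Descending behind the peg.

Request:
step_arm(commands=[0,4.5,40,0,0,0,0,40,0,0,0,0,40,0,0,0,0,35,0,0,0,0,8,0,0])

```text
time_s: 2.7
tool_pos: [0.5248, 0.0072, 0.0756]
tool_rot: [-3.036, -0.801, 0.01]
ft_force: [-0.7, -1.1, 0.2]
opening: -0.001
gripper_force: 0.0
```

Request:
step_arm(commands=[5,0,0,0,0,5,0,0,0,0,4,0,0,0,0])

```text
time_s: 3.0
tool_pos: [0.5414, 0.0157, 0.0813]
tool_rot: [3.035, 0.806, 0.005]
ft_force: [0.5, -0.3, -0.3]
opening: 0.0
gripper_force: 0.0
```

Request:
step_arm(commands=[0,-5,4,0,0,3,0,0,0,0,0,0,0,0,0])

```text
time_s: 3.3
tool_pos: [0.54, 0.0216, 0.0756]
tool_rot: [3.036, 0.808, 0.001]
ft_force: [0.1, -0.7, 0.4]
opening: -0.002
gripper_force: 0.0
```

Request:
step_arm(commands=[2,0,0,0,0,5.8,2.1,0,-6,0,5.8,2.1,0,-6,0,5.8,2.1,0,-6,0,5.8,2.1,0,-6,0])

```text
time_s: 3.8
tool_pos: [0.5649, 0.0291, 0.0754]
tool_rot: [2.799, 1.425, -0.001]
ft_force: [-1.2, -2.6, 1.6]
opening: 0.001
gripper_force: 1.5
```

Request:
step_arm(commands=[5.8,2.1,0,-6,0,5.8,2.1,0,-6,0,5.8,2.1,0,-6,0,5.8,2.1,0,-6,0,5.8,2.1,0,-6,0])

```text
time_s: 4.3
tool_pos: [0.5868, 0.0504, 0.0753]
tool_rot: [2.335, 2.099, -0.001]
ft_force: [1.5, -3.2, -0.6]
opening: -0.007
gripper_force: 1.8
```

```bash
cat > chk.py <<'E'
from h import *
def chk(name=None):
    s=manip.state(); M=R.from_rotvec(s["tool_rot"]).as_matrix(); A=np.array([.5345,.081])
    p=M[:2,:2].T@(s["tool_pos"][:2]-A)*1000
    print("t",s["time_s"],"yaw",np.degrees(np.arctan2(M[1,0],M[0,0])).round(1),"p",p.round(1),"z",s["tool_pos"][2].round(4),"tilt",M[2,2].round(4),"q",s["qpos"].round(2),"F",s["ft_force"].round(1))
    T=vision.grab_frame("top"); c=vision.get_calibration("top")
    _,b=blobs(T,(0,150,100),(7,255,255),(262,160,350,245),4)
    for n,uv,_ in b:
        v=plane(c,uv,.052)[:2]-A; print("red",n,uv,"ang",np.degrees(np.arctan2(v[1],v[0])).round(1),"r",np.linalg.norm(v).round(4))
    if name: cv2.imwrite(name,cv2.resize(T[125:285,230:410,::-1],None,fx=4,fy=4,interpolation=cv2.INTER_CUBIC))
E
python3 -c "
from chk import *
chk('pics/m1.png')"
```

```text
t 4.3 yaw 83.9 p [-24.9  55.2] z 0.0753 tilt -1.0 q [ 0.5   0.55 -0.85  1.7   0.46  1.1  -0.6 ] F [ 1.5 -3.2 -0.6]
red 19 [301.9, 217.9] ang 164.7 r 0.0302
```

Request:
step_arm(commands=[5.8,2.1,0,-6,0,5.8,2.1,0,-6,0,5.8,2.1,0,-6,0,5.8,2.1,0,-6,0,5.8,2.1,0,-6,0])

```text
time_s: 4.85
tool_pos: [0.5945, 0.0807, 0.0756]
tool_rot: [1.714, 2.63, 0.001]
ft_force: [4.0, -1.8, -0.1]
opening: -0.003
gripper_force: 1.8
```

Request:
step_arm(commands=[5.8,2.1,0,-6,0,5.8,2.1,0,-6,0,5.8,2.1,0,-6,0,5.8,2.1,0,-6,0,5.8,2.1,0,-6,0])

```text
time_s: 5.35
tool_pos: [0.5861, 0.1108, 0.0758]
tool_rot: [0.975, 2.984, 0.001]
ft_force: [4.5, 0.2, -0.8]
opening: -0.001
gripper_force: 1.7
```

```bash
python3 -c "
from chk import *
chk('pics/m2.png')"
```

```text
t 5.35 yaw 143.8 p [-24.1  54.5] z 0.0758 tilt -1.0 q [ 0.52  0.66 -1.05  1.68  0.62  1.17  0.25] F [ 4.5  0.2 -0.8]
red 20 [317.7, 213.9] ang -130.2 r 0.0307
```

Request:
step_arm(commands=[5.8,2.1,0,-6,0,5.8,2.1,0,-6,0,5.8,2.1,0,-6,0,5.8,2.1,0,-6,0,4.8,1.7,0,-5,0])

```text
time_s: 5.9
tool_pos: [0.5646, 0.1318, 0.0757]
tool_rot: [0.198, 3.134, 0.001]
ft_force: [3.2, 0.5, 0.9]
opening: -0.001
gripper_force: 1.5
```

```bash
python3 -c "
from chk import *
chk('pics/m3.png')"
```

```text
t 5.9 yaw 172.8 p [-23.4  54.2] z 0.0757 tilt -1.0 q [ 0.56  0.7  -1.16  1.72  0.68  1.19  0.66] F [3.2 0.5 0.9]
red 19 [320.3, 206.3] ang -98.0 r 0.0287
```

View pics/m3.png

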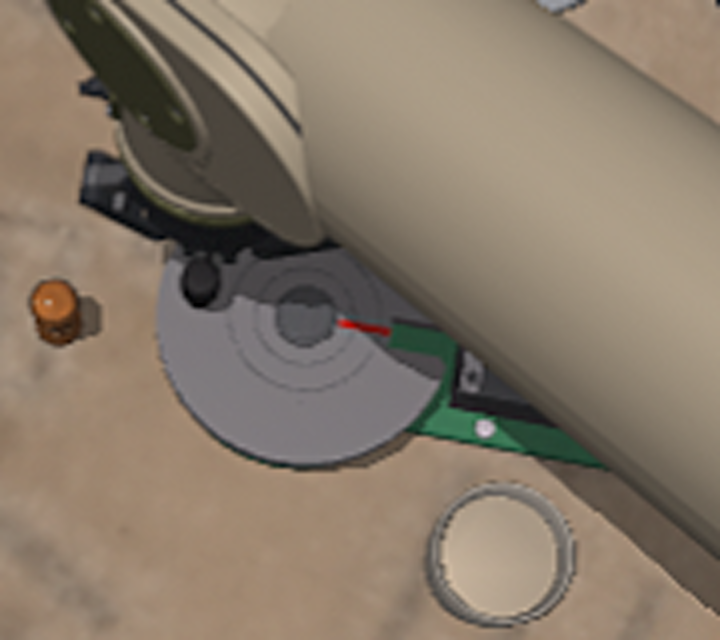

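The disc's slot is now on the bar's line: the red line runs from (340,323) to (390,332), a slope of 10°, matching the bar. Backing off, rising and moving over to behind the tab.

Request:
step_arm(commands=[-8,0,0,0,0,-8,0,0,0,0,0,0,-45,0,0,0,0,-45,0,0,0,0,-20,0,0])

```text
time_s: 6.45
tool_pos: [0.5816, 0.1301, 0.1892]
tool_rot: [0.203, 3.132, 0.003]
ft_force: [-0.0, 0.1, 0.1]
opening: -0.001
gripper_force: 0.0
```

Request:
step_arm(commands=[7,-38,0,0,0,7,-38,0,0,0,7,-38,0,0,0,7,-38,0,0,0,7,-38,0,0,0])

```text
time_s: 6.95
tool_pos: [0.5212, -0.0565, 0.1854]
tool_rot: [0.204, 3.135, 0.0]
ft_force: [0.9, -0.9, 1.0]
opening: 0.002
gripper_force: 0.0
```

Request:
step_arm(commands=[7,-38,0,0,0,0,0,0,8.3,0,0,0,0,8.3,0,0,0,0,8.3,0,0,0,0,8.3,0])

```text
time_s: 7.45
tool_pos: [0.5101, -0.0921, 0.1856]
tool_rot: [1.1, 2.942, 0.001]
ft_force: [0.2, 0.0, -0.3]
opening: -0.003
gripper_force: 0.0
```

Request:
step_arm(commands=[0,0,0,8.3,0,0,0,0,8.3,0,0,0,0,8.3,0,0,0,0,8.3,0,0,0,0,8.3,0])

```text
time_s: 7.95
tool_pos: [0.5101, -0.0918, 0.1857]
tool_rot: [2.071, 2.362, 0.001]
ft_force: [-0.4, -0.1, 0.1]
opening: -0.001
gripper_force: 0.0
```

Request:
step_arm(commands=[0,0,0,8.3,0,0,0,0,8.3,0,0,0,0,0,0])

```text
time_s: 8.25
tool_pos: [0.5101, -0.0917, 0.1857]
tool_rot: [2.385, 2.044, 0.0]
ft_force: [0.0, 0.9, -0.5]
opening: -0.002
gripper_force: 0.0
```

```bash
python3 - <<'E'
from chk import *
chk()
f=vision.grab_frame("wrist"); c=vision.get_calibration("wrist")
cv2.imwrite("pics/w2.png",f[:,:,::-1])
u=np.array([np.cos(np.radians(-98.5)),np.sin(np.radians(-98.5))]);A=np.array([.5345,.081])
print("pred tab",proj(c,[*(A+.14*u),.0925]),"mouth",proj(c,[*(A+.075*u),.052]),"hub",proj(c,[*A,.052]))
E
```

```text
t 8.25 yaw 81.2 p [-174.4    2.4] z 0.1857 tilt -1.0 q [ 1.01  0.3  -1.06  1.77  0.27  1.23 -0.27] F [ 0.   0.9 -0.5]
red 21 [320.8, 206.0] ang -96.5 r 0.0296
pred tab [278.4304714  164.55832049] mouth [278.96143439  63.99219907] hub [279.08861872 -55.2245478 ]
```

View pics/w2.png

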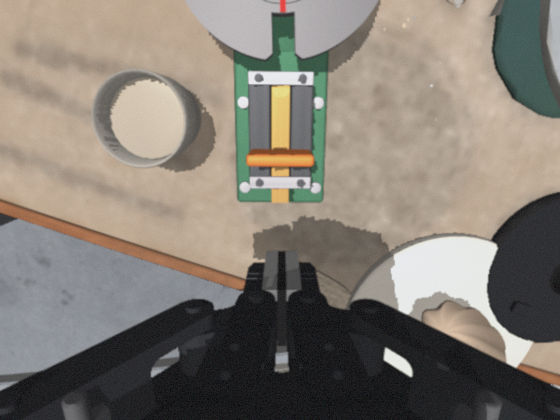

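The wrist view shows the slot mouth at about (282,57), in line with the bar at (281,120); tab centre is (281,157). The misalignment is 1–2 mm, well within the flare. Lowering behind the tab.

Request:
step_arm(commands=[0,0,40,0,0,0,0,40,0,0,0,0,30,0,0,0,0,0,0,0,5,0,0,0,0])

```text
time_s: 8.85
tool_pos: [0.5106, -0.0866, 0.076]
tool_rot: [-2.379, -2.051, -0.0]
ft_force: [0.5, -0.3, -0.1]
opening: 0.001
gripper_force: 0.0
```

Request:
step_arm(commands=[5,0,0,0,0,5,0,0,0,0,4,0,0,0,0,4,0,0,0,0,4,0,0,0,0])

```text
time_s: 9.35
tool_pos: [0.5139, -0.0651, 0.0758]
tool_rot: [2.38, 2.048, -0.001]
ft_force: [1.1, -3.7, 2.3]
opening: 0.001
gripper_force: 1.7
```

Request:
step_arm(commands=[4,0,0,0,0,4,0,0,0,0,4,0,0,0,0,4,0,0,0,0,0,0,0,0,0])

```text
time_s: 9.85
tool_pos: [0.516, -0.0479, 0.0753]
tool_rot: [-2.379, -2.051, -0.001]
ft_force: [1.2, 0.0, 0.3]
opening: -0.003
gripper_force: 0.1
```

Request:
step_arm(commands=[4,0,0,0,0,4,0,0,0,0,3,0,0,0,0,2,0,0,0,0,0,0,0,0,0])

```text
time_s: 10.35
tool_pos: [0.5178, -0.0354, 0.0752]
tool_rot: [-2.38, -2.05, -0.0]
ft_force: [0.4, -1.7, -0.4]
opening: 0.002
gripper_force: 0.8
```

Request:
step_arm(commands=[2,0,0,0,0,2,0,0,0,0,0,0,0,0,0])

```text
time_s: 10.65
tool_pos: [0.5184, -0.0316, 0.0752]
tool_rot: [-2.38, -2.05, -0.0]
ft_force: [-0.4, -3.9, -1.3]
opening: -0.002
gripper_force: 1.2
```

Request:
step_arm(commands=[1.5,0,0,0,0,0,0,0,0,0])

```text
time_s: 10.85
tool_pos: [0.5186, -0.0304, 0.0752]
tool_rot: [-2.38, -2.05, 0.0]
ft_force: [-0.9, -2.9, -0.7]
opening: -0.002
gripper_force: 1.6
```

Request:
step_arm(commands=[1,0,0,0,0,0,0,0,0,0])

```text
time_s: 11.05
tool_pos: [0.5186, -0.0303, 0.0752]
tool_rot: [2.381, 2.049, -0.002]
ft_force: [-0.6, -7.1, -0.1]
opening: -0.001
gripper_force: 3.1
```

Force is rising and the tool has stopped moving; one or two more small presses will confirm the stop.

Request:
step_arm(commands=[1,0,0,0,0,0,0,0,0,0])

```text
time_s: 11.25
tool_pos: [0.5186, -0.0303, 0.0752]
tool_rot: [2.381, 2.048, -0.004]
ft_force: [-2.3, -9.9, 2.2]
opening: -0.001
gripper_force: 4.8
```

Request:
step_arm(commands=[1,0,0,0,0,0,0,0,0,0])

```text
time_s: 11.45
tool_pos: [0.5186, -0.0303, 0.0752]
tool_rot: [2.381, 2.046, -0.006]
ft_force: [-3.0, -12.6, 3.4]
opening: -0.0
gripper_force: 6.4
```

Request:
step_arm(commands=[-8,0,0,0,0,-15,0,0,0,0,-20,0,0,0,0,-15,0,0,0,0,0,0,-40,0,0])

```text
time_s: 11.95
tool_pos: [0.5075, -0.0866, 0.112]
tool_rot: [-2.378, -2.043, 0.005]
ft_force: [0.6, -1.5, 0.8]
opening: 0.004
gripper_force: 0.0
```

Request:
step_arm(commands=[0,0,-45,0,0,0,0,-30,0,0,0,0,0,0,0])

```text
time_s: 12.25
tool_pos: [0.5128, -0.084, 0.1943]
tool_rot: [2.376, 2.048, 0.007]
ft_force: [0.7, 0.5, 0.1]
opening: 0.001
gripper_force: 0.0
```

```bash
python3 - <<'E'
from chk import *
chk()
f=vision.grab_frame("wrist"); c=vision.get_calibration("wrist"); T=vision.grab_frame("scene")
cv2.imwrite("pics/w3.png",np.hstack([cv2.resize(f[:260,150:420,::-1],(405,390)),cv2.resize(T[140:270,200:335+65,::-1],(395,390))[:, :395]]))
A=np.array([.5345,.081]);u=np.array([np.cos(np.radians(-98.5)),np.sin(np.radians(-98.5))])
for r in(.1,.104): print(r,proj(c,[*(A+r*u),.0925]))
m,b=blobs(f,(8,180,130),(20,255,255),(200,0,360,250),30)
for n,uv,bb in b: print(n,uv,bb,"dist",np.linalg.norm(plane(c,uv,.0925)[:2]-A))
E
```

```text
t 12.25 yaw 81.5 p [-166.4    2.9] z 0.1943 tilt -1.0 q [ 1.01  0.29 -1.07  1.76  0.27  1.24 -0.28] F [0.7 0.5 0.1]
red 21 [320.8, 206.0] ang -96.5 r 0.0296
0.1 [278.44467731 111.2893256 ]
0.104 [278.45621398 117.81866374]
```

View pics/w3.png

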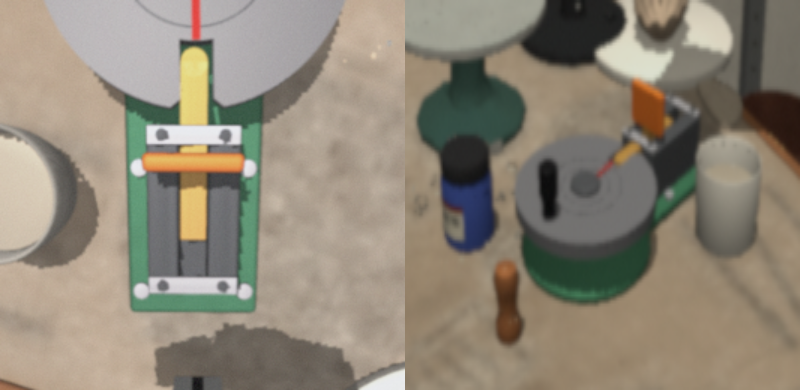

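The wrist crop shows the bar's nose at (194,48), just short of the slot bottom at (196,40). That is the roughly 3 mm gap expected when fully home, and it fits the hard stop I felt. The jar, cup and stamp are still standing, and the robot is clear.

```bash
python3 -c "
from cell import manip
print(manip.hand_in())"
```

```text
the job is handed in; nothing more can be done
None
```

The turntable is locked and handed in at about 12 s: the slot faces the bar, the bar sits against its hard stop fully home in the slot, and the jar, cup and stamp are still standing.

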